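Slide a bar under the bush plate of a drilling jig and lock its cam

ROBOT

A 6-joint arm with a two-finger parallel gripper is mounted at the origin on a cart in front of the work surface, level with it; the furniture and walls round the work are solid. World frame = base frame: x ahead of the robot, y to its left, z up, the work surface at z = 0. Lengths are in m, angles in degrees, forces in N, time in s.
With the tool pointing down it reaches from about 0.35 to 0.875 m from the base axis. Payload 4.2 kg.
Tool frame: the origin (TCP) lies at the very end of the fingers, on their centre line; the grasp point (between the pads) lies robot.hold_point_z behind it (robot.hold_point_z is the distance from the TCP to the grasp point, in m); y points along the fingers, x is the direction in which the jaws open and shut, and the axes are right-handed (so a half turn about y gives the same grasp; the last joint's range is limited). The gripper opens to 85 mm and grips with 20 to 120 N. Pads are 22 mm wide; open, the fingers measure 114 mm over their backs; the gripper's body (76 mm by 85 mm) begins 54 mm behind the grasp point. The pads swing forward as they close: fully open they stand 13 mm farther back than shut.
Start: joints at [14.817, 22.042, 0.453, 0, -68.411, -14.817], TCP at [0.625, 0, 0.231] pointing down, gripper open.
Joint ranges: [-179.83, 179.83], [-69.29, 118.12], [-61.27, 80.66], [-181.25, 117.63], [-171.15, -9.14], [-177.46, 177.46]. Speed limits (degrees/s): [159.86, 159.86, 180, 180, 180, 180].

INTERFACE

Orientations are given as a 3x3 rotation matrix whose columns are the frame's x, y, z axes.
In Python, from rig import robot gives the robot as it stands.
- The arm moves only by the tool apply_moves, never from a script. Its argument "moves" is a list of rows, each a list of 2 entries, a list of its own where there are three numbers: the shift along the tool's x, y, z in cm, then the turn, a rotation vector about the tool's x, y, z in rad. In form: [[[dx, dy, dz], [ax, ay, az]], ...]. A call has 1 to 12 rows; each row is the pose to reach, as a shift and turn from the pose commanded when the call began, along the tool's axes at that moment; what a row does not reach only later rows make up. A row lasts 1/12 s, in which the tool goes at most 41.7 mm and 7.16 degrees, less where a joint would pass 70% of its speed; a pose out of reach is approached as far as the arm can. A call with a gripper value outside its range is refused whole. "jaw" is the finger opening in cm, from 0 to 8.54, set as the call begins (left out, the last holds). The fingers move at their own pace and stop on an object; "grip_force" is the grip in N (left out, the last holds). Time passes only in rows, so rows that repeat a pose let the fingers close. It gives the time, the measured TCP pose, the force and the opening at its end, in the units of the state.
- robot.get_state(): the state, without advancing time (a new reading comes with each control period).
- robot.snapshot(name): name is "scene" or "side" or "wrist"; returns a dict with "color" (384x512x3 uint8, blue, green, red), "z_map" (384x512 float32, m along the optical axis (not along the pixel's ray), 0 where there is no reading), "fx", "fy", "cx", "cy" (pixels), "distortion" ([k1, k2, p1, p2, k3] as OpenCV has them; the pictures are not rectified), "R" (3x3) and "t" (3): a world point X has camera coordinates R X + t. Camera axes: x right, y down, z forward; pixel columns grow to the right and rows downward; lengths in m; the calibration is good to about 2 mm. A picture is of the moment at which its call begins.
- robot.hand_in(): hands the job in, once; it reports no verdict.
The state is a dict: "time_s": time; "q": joint angles; "dq": joint speeds; "tau": joint torques, N m; "position": TCP position; "orientation": TCP orientation; "wrist_force": force on the tool from outside, world axes, zero at the start; "wrist_torque": the same for the moment, N m; "opening": finger opening in m.
Only numpy, scipy, OpenCV 4.12 (cv2) and the standard library are available. Lean on these libraries where they do the work, as an engineer would, in place of code of your own. Each camera call takes 0.05 s, during which the arm holds its last target.

TASK

Load the rusty flat bar into the drilling jig, only pushing it with the fingertips: keeping it flat on the jig's plate, bring it against the long fence and slide it along the fence under the low bush plate until its end butts against the end stop. Then push the red-knobbed cam lever fully round clockwise to its stop, so that the cam clamps the bar against the fence. Do not lift or tip the bar, leave the centre punch, the spare bar and the square where they lie, and finish with the hand clear.

Things in the scene. Friction and masses are not known exactly. Their poses are not given: they have to be found in the camera images.
- jig: Steel drilling jig fixed to the worktop: base plate 110 (x) x 280 (y) x 10 mm thick with a fence, an end stop, a bush plate and a cam lever on it. Origin: centre of the plate's underside, on the worktop. Its +x points away from the robot, +y to the robot's left (turned by at most 0.2 rad). The plate's left part (y = -30 to 140, x = -55 to 25 mm) is open
- jig_fence (a point): Point at the foot of the fence's flat inner face, at x = 25, y = 0 mm in the jig's frame, 10 mm above the worktop; axes as the jig's. The fence is a dark steel strip at x = 25 to 45, 8 mm high above the plate, along the plate's whole length
- jig_stop (a point): Point at the foot of the end stop's face, at x = 10, y = -120 mm in the jig's frame, 10 mm above the worktop; axes as the jig's. The stop is a dark block 12 mm high above the plate at the jig's right end
- jig_bridge (a point): Point on the plate below the drill bush, at x = 10, y = -90 mm in the jig's frame; axes as the jig's. The bush plate crosses the lane at y = -105 to -75, x = -29 to 46; above the jig's plate its underside is 8 mm high (the bar is 6 thick), its top 18, its brass bush 22. It rests on the fence and a packer with its inner face at x = -8: the tunnel is 33 mm wide
- jig_home (a point): Point on the jig plate's top (10 mm above the worktop) where the bar's origin lies when the bar is home, touching fence and end stop: x = 10, y = -75 mm in the jig's frame; axes as the jig's. The home bar's rear end is at y = -30, so 45 mm of it stick out in front of the bush plate
- flat_bar: The rusty brown flat bar to be loaded, 30 (x) x 90 (y) x 6 mm, about 0.13 kg, loose. Origin: centre of its underside; its y axis runs along its length. At the start it lies flat on the left, open part of the jig's plate, off the fence and askew by up to about 0.25 rad
- jig_pivot (a point): Point on the vertical axis of the cam lever, 24 mm above the worktop, at x = -23, y = -50 mm in the jig's frame; axes as the jig's
- cam_lever (a joint): Angle of the cam lever, rad. 0: open, pointing to the jig's -x (to the robot). It grows clockwise seen from above, towards the jig's +y; 1.60 is its stop, parallel to the fence. It starts at 0 to 0.3, stays where it is left, takes about 2 N at the knob and up to some 8 N in the last 0.3 rad, where the cam meets the bar. Open, the cam stands 4 to 6 mm clear of the home bar
- cam_lever_knob (a point): Centre of the red ball knob (22 mm across) at the end of the cam lever, 85 mm from the pivot axis, 23 mm above the worktop. The lever's arm is a straight steel bar 12 mm wide, 19 to 27 mm above the worktop, from pivot to knob; open, it overhangs the plate's front edge
- center_punch: Bystander: dark centre punch, 11 x 111 x 11 mm, lying behind the fence. Origin: centre of its underside
- flat_bar_next: Bystander: a dark spare flat bar, 30 x 100 x 6 mm, lying on the worktop behind the bush plate. Origin: centre of its underside
- try_square: Bystander: small engineer's square, 123 x 76 x 16 mm, lying to the right of the jig. Origin: centre of its underside

How it is judged:
By the outcome, as a careful person would: the job done as asked, in the order asked, and still so for the second after the job is handed in, with the robot touching nothing.
It also fails if it takes over 54 s, if anything falls off the work surface, if the arm or the gripper's body presses on something with over 40 N, if the wrist force passes 120 N, or if a joint passes its speed limit or range.

## Working session

There is one attempt and no reset: what is moved stays moved. The work goes in short steps, Python scripts to look and compute and a tool call to move; the robot and the scene stay as the last step left them, time stands still between calls to the robot, and variables do not carry over. Pictures are saved under pics/ and viewed, and the job is handed in when it is done.

Besides the shell and the picture viewer there is one more tool, called as name(argument=value, ...) on one line, values as JSON. apply_moves: Moves the arm, as the interface text tells. Its arguments: {"type":"object","properties":{"moves":{"type":"array","items":{"type":"array"}},"jaw":{"type":"number"},"grip_force":{"type":"number"}},"required":["moves"]}

```bash
ls; mkdir -p pics
python3 - <<'E'
from rig import robot
import cv2,pickle
print(robot.get_state(), robot.hold_point_z)
d={}
for n in ["scene","side","wrist"]:
    s=robot.snapshot(n); d[n]=s
    cv2.imwrite(f"pics/{n}0.png",s["color"])
    print(n,s["fx"],s["distortion"],s["R"],s["t"])
pickle.dump(d,open("s0.pkl","wb"))
E
```

```text
pics
{'time_s': 0.0, 'q': array([ 1.48165437e+01,  2.20911654e+01,  3.80852285e-01, -2.83821358e-02,
       -6.84100133e+01, -1.48161401e+01]), 'dq': array([-0.00806463,  0.0262114 , -0.0350427 , -0.15881018,  0.0264191 ,
        0.01384093]), 'tau': array([-9.55001960e-04, -3.92286408e+01,  1.88399577e+01,  4.18616563e+00,
       -4.72148502e-03,  8.27910434e-07]), 'position': array([6.24431317e-01, 2.04650813e-05, 2.30226210e-01]), 'orientation': array([[-9.99997678e-01, -2.14800940e-03, -1.75615807e-04],
       [ 1.75813275e-04, -9.17424629e-05, -9.99999980e-01],
       [ 2.14799324e-03, -9.99997689e-01,  9.21198984e-05]]), 'wrist_force': array([ 0.4561906 , -0.03390137,  0.23619538]), 'wrist_torque': array([-0.02724776, -0.01868377,  0.02619531]), 'opening': 0.08554703105434976} 0.0187
scene 375.69157602977873 [-0.09689444  0.          0.          0.          0.        ] [[ 0.87297709 -0.48746626  0.01696009]
 [-0.31527165 -0.59045189 -0.74294707]
 [ 0.37217575  0.64322874 -0.66913527]] [-0.55285429  0.12388101  0.78737004]
side 489.7385469694362 [-0.11183647  0.          0.          0.          0.        ] [[-0.89119111 -0.45313432  0.02115904]
 [-0.30544322  0.56493048 -0.76652332]
 [ 0.33538463 -0.68958165 -0.64186782]] [0.43743256 0.29249813 0.6853522 ]
wrist 288.99349767146765 [0.02276208 0.         0.         0.         0.        ] [[-9.99998534e-01 -2.74931368e-05  1.71206980e-03]
 [ 5.26871728e-04  9.46420251e-01  3.22937194e-01]
 [-1.62921609e-03  3.22937622e-01 -9.46418849e-01]] [ 0.62394867 -0.0422523   0.38050073]
```

View pics/scene0.png

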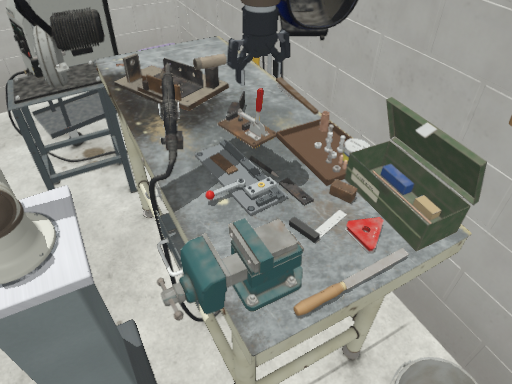

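View pics/side0.png

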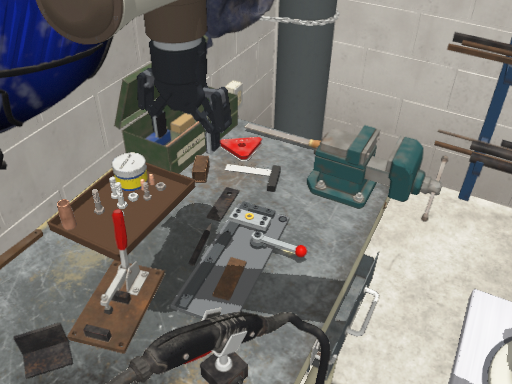

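View pics/wrist0.png

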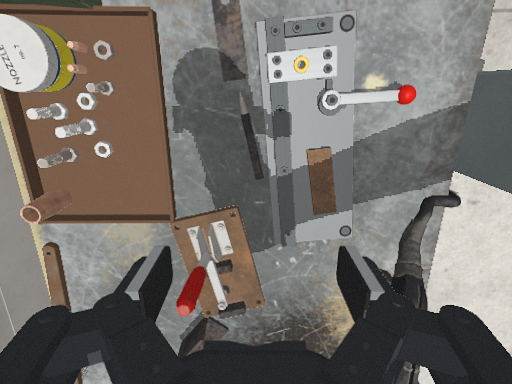

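The wrist view shows the whole jig: bar at about (321,180), knob (407,94), bush (301,64), pivot (331,99). I'll measure from it.

```bash
cat > h.py <<'E'
import numpy as np,cv2
def ray(s,px):
    K=np.array([[s["fx"],0,s["cx"]],[0,s["fy"],s["cy"]],[0,0,1.]])
    p=cv2.undistortPoints(np.array(px,float).reshape(-1,1,2),K,np.array(s["distortion"],float)).reshape(-1,2)
    R=np.array(s["R"]);t=np.array(s["t"])
    d=np.c_[p,np.ones(len(p))]@R
    return -R.T@t,d
def onplane(s,px,z):
    c,d=ray(s,px); k=(z-c[2])/d[:,2]; return c+k[:,None]*d
def proj(s,X):
    K=np.array([[s["fx"],0,s["cx"]],[0,s["fy"],s["cy"]],[0,0,1.]])
    return cv2.projectPoints(np.array(X,float).reshape(-1,1,3),cv2.Rodrigues(np.array(s["R"]))[0],np.array(s["t"]),K,np.array(s["distortion"],float))[0].reshape(-1,2)
def masks(s,box):
    h=cv2.cvtColor(s["color"],cv2.COLOR_BGR2HSV)
    x0,y0,x1,y1=box
    roi=np.zeros(h.shape[:2],np.uint8); roi[y0:y1,x0:x1]=255
    bar=cv2.inRange(h,(3,70,30),(22,255,200))&roi
    red=(cv2.inRange(h,(0,150,80),(6,255,255))|cv2.inRange(h,(174,150,80),(180,255,255)))&roi
    yel=cv2.inRange(h,(18,120,120),(32,255,255))&roi
    return bar,red,yel
def big(m):
    c=max(cv2.findContours(m,cv2.RETR_EXTERNAL,cv2.CHAIN_APPROX_NONE)[0],key=cv2.contourArea)
    return c
E
python3 - <<'E'
import pickle,cv2,numpy as np
from h import *
d=pickle.load(open("s0.pkl","rb")); s=d["wrist"]
b,r,y=masks(s,(265,10,450,245))
cb,cr,cy=big(b),big(r),big(y)
rect=cv2.minAreaRect(cb);print("bar px",rect,cv2.contourArea(cb))
print("bar corners",onplane(s,cv2.boxPoints(rect),0.016))
print("knob",onplane(s,[cv2.minEnclosingCircle(cr)[0]],0.023),cv2.minEnclosingCircle(cr))
print("bush",onplane(s,[cv2.minEnclosingCircle(cy)[0]],0.032))
i=s["color"][0:250,170:430]; cv2.imwrite("pics/wz.png",cv2.resize(i,None,fx=3,fy=2.4 if 0 else 2.4,interpolation=cv2.INTER_CUBIC)[:,:])
cv2.imwrite("pics/wz1.png",cv2.resize(s["color"][0:125,235:435],None,fx=4,fy=4,interpolation=cv2.INTER_CUBIC))
cv2.imwrite("pics/wz2.png",cv2.resize(s["color"][115:255,235:435],None,fx=4,fy=4,interpolation=cv2.INTER_CUBIC))
E
```

```text
bar px ((321.5610046386719, 180.5487823486328), (65.2650375366211, 23.96364402770996), 83.6598129272461) 1425.0
bar corners [[ 0.55941813 -0.01277705  0.016     ]
 [ 0.53010255 -0.01604073  0.016     ]
 [ 0.51306821  0.07138059  0.016     ]
 [ 0.54463161  0.0752494   0.016     ]]
knob [[ 0.45106599 -0.07722492  0.023     ]] ((405.5333251953125, 94.46666717529297), 10.653847694396973)
bush [[ 0.57353725 -0.10908615  0.032     ]]
```

View pics/wz1.png

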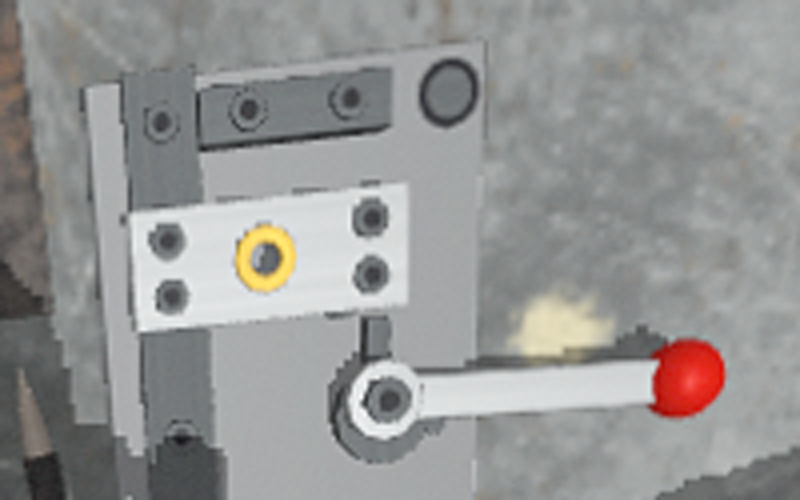

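View pics/wz2.png

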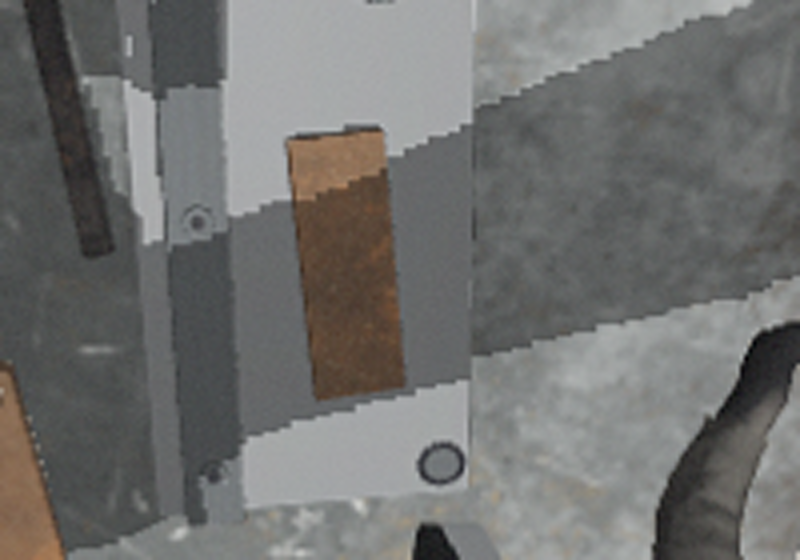

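Run:
```python
import pickle,cv2,numpy as np
from h import *
d=pickle.load(open("s0.pkl","rb")); s=d["wrist"]
A=lambda u,v:(235+u/4-.375,v/4-.375)
B=lambda u,v:(235+u/4-.375,115+v/4-.375)
fr=onplane(s,[A(485,42),B(470,487),A(85,88)],0.010)
print("plate corners FR(-55,-140), FL(-55,140), BR(55,-140)\n",fr)
fe=onplane(s,[A(197,78),B(243,515),B(228,213),A(213,420)],0.018); print("fence edge",fe)
for a,b in[(fr[0],fr[1]),(fe[0],fe[1]),(fe[0],fe[2])]:
    v=b-a; print("yaw",np.arctan2(-v[0],v[1]),np.linalg.norm(v))
bp=onplane(s,[A(130,213),A(407,183),A(408,303),A(140,330)],0.028); print("bridge top corners",bp, bp.mean(0),"exp jig (8.5,-90)")
st=onplane(s,[A(200,150),A(390,130)],0.022);print("stop top? edge",st)
print("pivot",onplane(s,[A(387,400)],0.03))
# depth check
for n,p in [("bar",B(340,250)),("knob",A(687,378)),("plate",B(430,450)),("hub",A(387,400)),("fence",B(200,160))]:
    u,v=map(int,p); z=s["z_map"][v,u]; c,dd=ray(s,[p]); print(n,(c+dd*z))
# fit jig pose by LS
J=[(-55,-140),(-55,140),(55,-140),(25,-120),(25,137),(8.5,-90),(10,-90),(-23,-50)]
W=[fr[0],fr[1],fr[2],None,None,bp.mean(0),onplane(s,[(301.2,64)],.032)[0],onplane(s,[A(387,400)],0.03)[0]]
P=np.array([j for j,w in zip(J,W) if w is not None])/1000.;Q=np.array([w[:2] for w in W if w is not None])
pc,qc=P.mean(0),Q.mean(0);H=(P-pc).T@(Q-qc);th=np.arctan2(H[0,1]-H[1,0],H[0,0]+H[1,1])
R=np.array([[np.cos(th),-np.sin(th)],[np.sin(th),np.cos(th)]]);t=qc-R@pc
print("jig",t,th);print("res mm",(Q-(P@R.T+t))*1000)
toJ=lambda w:(np.atleast_2d(w)[:,:2]-t)@R*1000
print("fence in jig",toJ(fe))
b,r,y=masks(s,(265,10,450,245)); print("bar in jig",toJ(onplane(s,cv2.boxPoints(cv2.minAreaRect(big(b))),.016)))
print("knob jig",toJ(np.array([[0.45107,-0.0772]])))
```

```text
plate corners FR(-55,-140), FL(-55,140), BR(55,-140)
 [[ 0.51359897 -0.16388727  0.01      ]
 [ 0.48675342  0.11156514  0.01      ]
 [ 0.62213815 -0.15341407  0.01      ]]
fence edge [[ 0.59213781 -0.15416896  0.018     ]
 [ 0.56697088  0.11820204  0.018     ]
 [ 0.57663584  0.01035071  0.018     ]
 [ 0.58433956 -0.06641923  0.018     ]]
yaw 0.09715303654389722 0.27675750156175244
yaw 0.09213784450483793 0.27353123736032536
yaw 0.09394825009268086 0.16524840118279824
bridge top corners [[ 0.6100334  -0.12044665  0.028     ]
 [ 0.53595171 -0.12748154  0.028     ]
 [ 0.53277739 -0.09773255  0.028     ]
 [ 0.60679083 -0.09095087  0.028     ]] [ 0.57138833 -0.1091529   0.028     ] exp jig (8.5,-90)
stop top? edge [[ 0.59108682 -0.13644335  0.022     ]
 [ 0.54022105 -0.14102347  0.022     ]]
pivot [[ 0.53677796 -0.0722674   0.03      ]]
bar [[0.53963761 0.02347992 0.01497249]]
knob [[ 0.45492553 -0.07773157  0.03251644]]
plate [[0.50186148 0.09758501 0.0093248 ]]
hub [[ 0.53744732 -0.07234824  0.03261219]]
fence [[ 0.58612847 -0.00678265  0.01847641]]
jig [ 0.55452514 -0.02036894] 0.09721003171107738
res mm [[ 0.2261847   1.1588421 ]
 [ 0.55659129 -2.06681742]
 [-0.71530498  0.9557686 ]
 [-0.33181067 -0.03385083]
 [-0.02703885 -0.11173618]
 [ 0.29137852  0.09779374]]
fence in jig [[  24.44886266 -136.8188991 ]
 [  25.83625835  136.70881968]
 [  24.9878659    28.42862302]
 [  25.20415717  -48.72657421]]
bar in jig [[  5.60673566   7.08114995]
 [-23.8872076    6.67816473]
 [-32.35627416  95.34005695]
 [ -0.56639093  96.12714349]]
knob jig [[-108.48256587  -46.52170213]]
```

```bash
cat >> h.py <<'E'
TH=0.0955; T=np.array([0.5545,-0.0204])
RJ=np.array([[np.cos(TH),-np.sin(TH)],[np.sin(TH),np.cos(TH)]])
def toJ(w): return (np.atleast_2d(w)[:,:2]-T)@RJ*1000
def toW(j): return (RJ@(np.array(j)/1000.)+T)
def cloud(s):
    v,u=np.mgrid[0:384,0:512]; c,d=ray(s,np.c_[u.ravel(),v.ravel()]); z=s["z_map"].ravel()
    X=c+d*z[:,None]; X[z<=0]=np.nan; return X.reshape(384,512,3)
def go(j,z,yaw=None,st=None):
    """print shift cm/turn in tool axes from current measured pose to jig (x,y mm), z m"""
    from rig import robot
    st=st or robot.get_state(); p=st["position"];O=st["orientation"]
    tgt=np.r_[toW(j),z]; return O.T@(tgt-p)*100
E
python3 - <<'E'
import pickle,numpy as np
from h import *
d=pickle.load(open("s0.pkl","rb"))
pts=[]
for n in d:
    X=cloud(d[n]).reshape(-1,3); pts.append(X[np.isfinite(X).all(1)])
X=np.vstack(pts); J=toJ(X)
print("rows jig y 260..-160 step 20, cols jig x -220..180 step 20: max h mm (<160)")
for y in range(260,-180,-20):
    print(f"{y:5d}",*[ (lambda m: f"{1000*X[m,2].max():4.0f}" if m.any() else "   .")((abs(J[:,0]-x)<10)&(abs(J[:,1]-y)<10)&(X[:,2]<.16)) for x in range(-220,181,20)])
print(go((-60,50),0.08))
E
```

```text
rows jig y 260..-160 step 20, cols jig x -220..180 step 20: max h mm (<160)
  260 -814 -814  -13    2    2    1    1  158  160  160    3    2    2    1    2    4    2   12   12   48   53
  240 -811 -813    2    2    1   30  136  153  157  152    2    2    1    2    3   12   30   31   30   12   12
  220 -812 -815    1    1    2  120  134  146  145  125    2    4    2    3    6   14   28   28   13   13   12
  200 -815    .    0    2    2   94  128  134  136    3    3    4    3    3    3   17   16   63   63   13   12
  180 -816 -815    2    3    5  104  122  121  121    4    4    4    2    4    5   13   14   52   55   28   12
  160 -813 -815    3    4    4   95  105  104    4    3    3    3    4    3    5   13   14   48   54   28   13
  140 -812 -810    3    4   44   75   79    3   12   13   13   13   20   22   14   12   15   21   61   51   14
  120 -815    1    2    3   47   53   51    3   14   14   13   14   21   24   14    4   14   16  160  160   18
  100  -28   14   20   29   47   45    3    4   13   16   20   18   21   22   12    3   13   20  160  160   16
   80  -71  -73   16   20
[... 755 characters left out ...]
60  -69    3    4    3    4   35   35   29   29   31   35   13   21   21   13   11    3    4    3    4   26
  -80  -70    2    3    4    3    3    4    3   12   14   34   35   36   34   12    9    9    3    4   24   25
 -100  -68    2    3    3    3    3    4    3   14   13   33   34   35   32   13   10   10    3    4   25   26
 -120  -71    3    3    3    3    3    4    3   13   15   27   26   28   24   13   11    8    4    3   25   23
 -140  -70    1    1    4    3    3    3    2   13   13   26   28   25   22   13   10   10    4    4   25   22
 -160  -73    0    1    2    3    3    1    1    4    3    4    3    3    3    5   10   10    3    3   25   26
[13.43076738 15.06906062 -2.36246246]
```

apply_moves(moves=[[[13.4,8,-2.4],[0,-0.0955,0]],[[13.4,8,-2.4],[0,-0.0955,0]],[[13.4,8,-2.4],[0,-0.0955,0]],[[13.4,8,-2.4],[0,-0.0955,0]],[[13.4,15,-2.4],[0,-0.0955,0]],[[13.4,15,-2.4],[0,-0.0955,0]],[[13.4,15,-2.4],[0,-0.0955,0]],[[13.4,15,-2.4],[0,-0.0955,0]]], jaw=0, grip_force=20)

```text
time_s: 0.82
position: [0.4905, 0.0237, 0.0807]
orientation: [[-0.995, -0.003, 0.096], [-0.096, -0.002, -0.995], [0.003, -1.0, 0.001]]
wrist_force: [0.8, -0.2, 0.5]
opening: -0.0001
```

```bash
cat > look.py <<'E'
import sys,cv2,numpy as np
from rig import robot
from h import *
tag=sys.argv[1]; ims=[]
st=robot.get_state(); print(st["time_s"],toJ(st["position"]),st["position"],st["orientation"].round(4).tolist(),st["opening"],st["wrist_force"])
for n in sys.argv[2:]:
    s=robot.snapshot(n)
    c=proj(s,[np.r_[toW((0,20)),0.02]])[0]
    w={"scene":60,"side":85,"wrist":130}[n]; 
    x0=int(np.clip(c[0]-w,0,512-2*w)); y0=int(np.clip(c[1]-w*.9,0,384-1.9*w))
    if n=="wrist": i=cv2.resize(s["color"],None,fx=1.5,fy=1.5)
    else: i=cv2.resize(s["color"][y0:y0+int(1.9*w),x0:x0+2*w],(600,570),interpolation=cv2.INTER_CUBIC)
    cv2.imwrite(f"pics/{tag}_{n}.png",i)
    try:
        q=proj(s,[np.r_[toW(j),.016] for j in [(-55,-35),(-55,135),(26,-35),(26,135)]]); b=[int(max(0,q[:,0].min())),int(max(0,q[:,1].min())),int(max(0,q[:,0].max())),int(max(0,q[:,1].max()))]
        m,_,_=masks(s,b); r=cv2.minAreaRect(big(m)); print(n,"crop",x0,y0,"bar in jig",toJ(onplane(s,cv2.boxPoints(r),.016)).round(1).tolist())
    except Exception as e: print(n,e)
E
python3 look.py a scene side wrist; python3 -c "
from h import *;print(go((-60,50),.0125))"
```

```text
0.8167 [[-59.53719159  50.05335463]] [0.49046127 0.02374812 0.08068282] [[-0.9954, -0.0029, 0.0959], [-0.0959, -0.0016, -0.9954], [0.0031, -1.0, 0.0013]] -5.6701584539740164e-05 [ 0.81220034 -0.22015815  0.49125315]
scene crop 173 111 bar in jig [[-32.7, 88.4], [-3.2, 107.6], [3.5, 9.2], [-24.5, -6.8]]
side crop 146 183 bar in jig [[-1.0, 99.8], [8.6, 5.6], [-24.2, 10.7], [-31.2, 103.3]]
wrist crop 45 48 bar in jig [[4.3, 8.0], [-24.9, 4.1], [-32.2, 94.1], [1.0, 99.0]]
[0.31478421 7.05991688 0.05765258]
```

View pics/a_side.png

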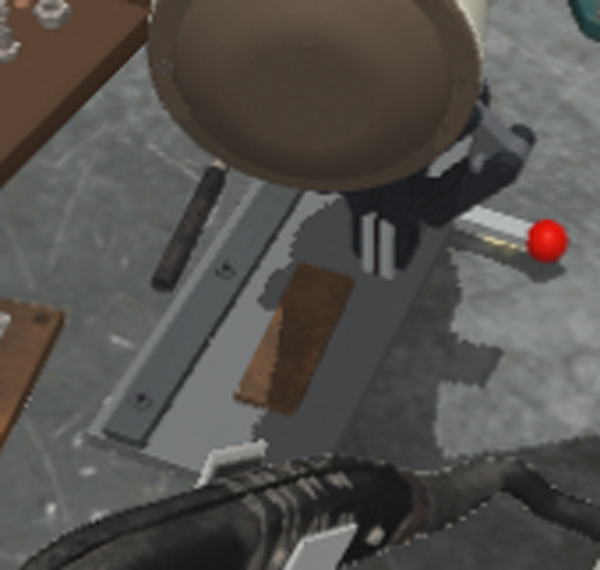

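View pics/a_wrist.png

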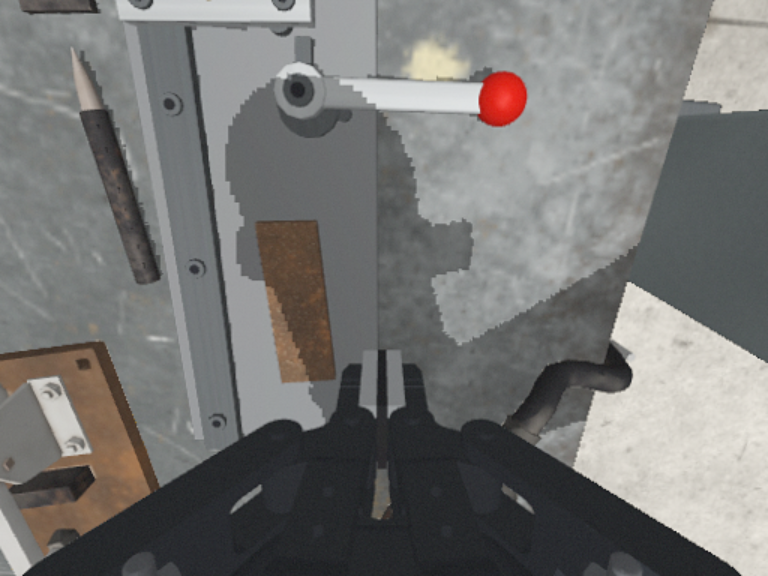

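Bar at (−13,51) jig, fingers closed next to its near long side, clear. Descending.

apply_moves(moves=[[[0.3,4,0.05],[0,0,0]],[[0.3,6,0.05],[0,0,0]],[[0.3,6.8,0.05],[0,0,0]],[[0.3,7.0,0.05],[0,0,0]],[[0.3,7.0,0.05],[0,0,0]]])

```text
time_s: 1.38
position: [0.4893, 0.0235, 0.0122]
orientation: [[-0.995, 0.002, 0.096], [-0.096, 0.0, -0.995], [-0.002, -1.0, -0.0]]
wrist_force: [-0.1, 0.2, 0.1]
opening: -0.0002
```

```bash
python3 look.py b side wrist; python3 -c "
from h import *;print(go((-60,50),.0125))"
```

```text
1.3833 [[-60.75649212  49.94537734]] [0.48925782 0.02352436 0.01219168] [[-0.9954, 0.0018, 0.0958], [-0.0958, 0.0003, -0.9954], [-0.0018, -1.0, -0.0002]] -0.00015611325422972423 [-0.14531476  0.2277787   0.07941623]
side crop 146 183 bar in jig [[84.0, -11.6], [-40.9, -64.2], [-92.5, 71.5], [17.8, 117.5]]
wrist crop 3 84 bar in jig [[4.4, 7.5], [-25.1, 1.2], [-34.0, 72.7], [0.2, 81.0]]
[-0.04417096  0.03325295  0.00912498]
```

View pics/b_wrist.png

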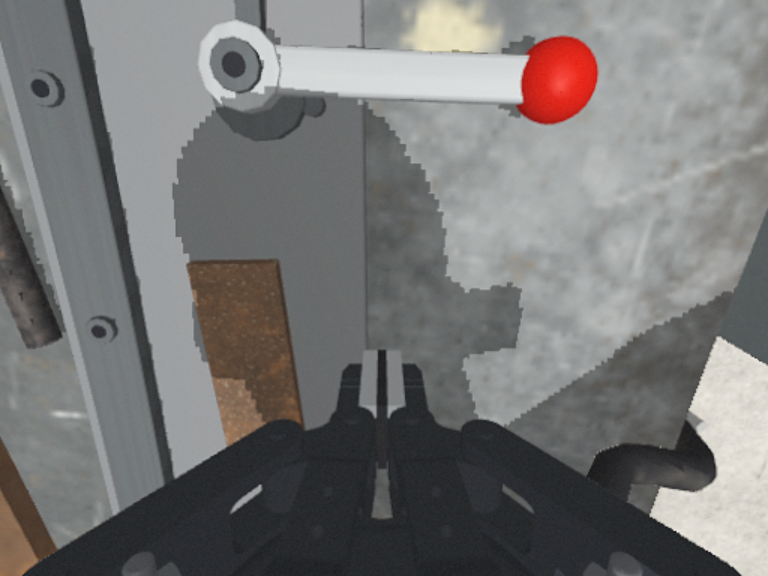

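apply_moves(moves=[[[-0.5,0,0],[0,0,0]],[[-1.0,0,0],[0,0,0]],[[-1.4,0,0],[0,0,0]],[[-1.7,0,0],[0,0,0]],[[-2.0,0,0],[0,0,0]],[[-2.2,0,0],[0,0,0]],[[-2.4,0,0],[0,0,0]],[[-2.6,0,0],[0,0,0]],[[-2.8,0,0],[0,0,0]],[[-3.0,0,0],[0,0,0]],[[-3.2,0,0],[0,0,0]],[[-3.3,0,0],[0,0,0]]])

```text
time_s: 2.48
position: [0.5209, 0.0264, 0.0112]
orientation: [[-0.995, -0.0, 0.095], [-0.095, -0.0, -0.995], [0.0, -1.0, 0.0]]
wrist_force: [-0.5, 1.2, -0.5]
opening: 0.0001
```

```bash
python3 look.py c side wrist scene
```

```text
2.4833 [[-28.94496002  49.73843828]] [0.52094413 0.02635175 0.01121234] [[-0.9954, -0.0003, 0.0953], [-0.0953, -0.0001, -0.9954], [0.0003, -1.0, 0.0001]] 0.0001256376104268667 [-0.52284025  1.19585263 -0.46134104]
side crop 146 183 bar in jig [[101.1, -4.4], [3.6, -45.5], [-52.3, 85.9], [33.8, 122.0]]
wrist crop 66 85 bar in jig [[8.0, 5.8], [-21.0, 4.5], [-22.6, 71.1], [10.8, 72.6]]
scene crop 173 111 bar in jig [[-21.4, 65.3], [7.9, 80.8], [7.2, 8.0], [-20.8, -5.3]]
```

View pics/c_wrist.png

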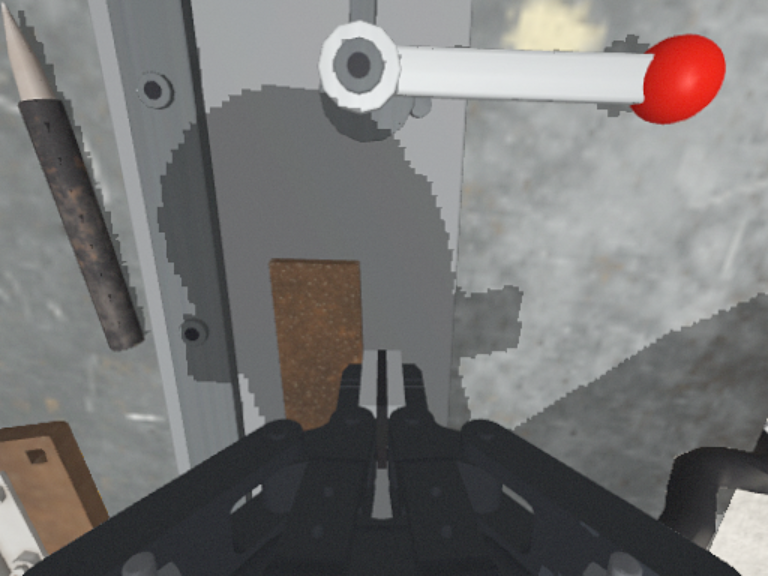

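View pics/c_side.png

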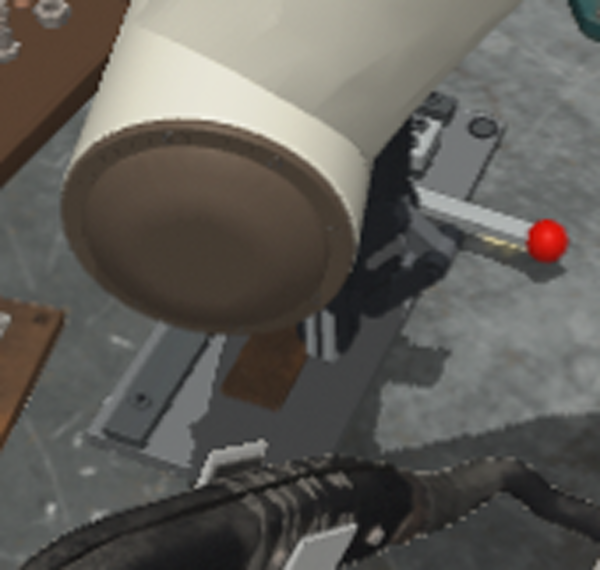

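apply_moves(moves=[[[-0.2,-0.1,0],[0,0,0]],[[-0.4,-0.1,0],[0,0,0]],[[-0.6,-0.1,0],[0,0,0]],[[-0.8,-0.1,0],[0,0,0]],[[-1.0,-0.1,0],[0,0,0]],[[-1.2,-0.1,0],[0,0,0]],[[-1.3,-0.1,0],[0,0,0]],[[-1.4,-0.1,0],[0,0,0]],[[-1.5,-0.1,0],[0,0,0]]])

```text
time_s: 3.38
position: [0.5358, 0.0278, 0.0123]
orientation: [[-0.995, -0.0, 0.095], [-0.095, -0.0, -0.995], [0.0, -1.0, 0.0]]
wrist_force: [-1.2, -0.2, 1.3]
opening: 0.0001
```

```bash
python3 look.py d wrist scene
```

```text
3.3833 [[-14.03493716  49.73726265]] [0.53578632 0.02777233 0.01230092] [[-0.9954, -0.0003, 0.0953], [-0.0953, -0.0001, -0.9954], [0.0003, -1.0, 0.0001]] 9.774464247873949e-05 [-1.21851279 -0.18006059  1.27681604]
wrist crop 95 85 bar in jig [[21.3, 4.9], [-7.5, 4.4], [-7.7, 72.4], [25.4, 73.1]]
scene crop 173 111 bar in jig [[-8.0, 64.4], [21.6, 80.0], [20.3, 6.9], [-8.0, -6.5]]
```

View pics/d_wrist.png

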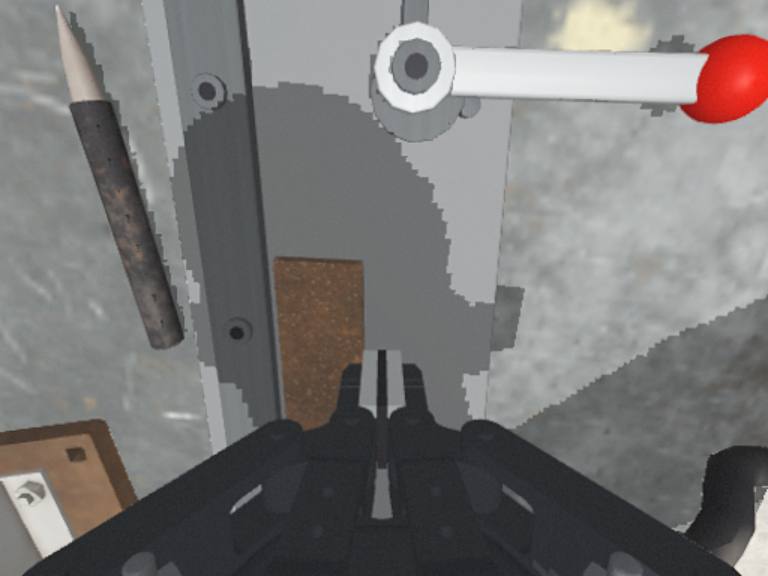

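apply_moves(moves=[[[-0.1,0,0],[0,0,0]],[[-0.2,0,0],[0,0,0]],[[-0.2,0,0],[0,0,0]],[[-0.25,0,0],[0,0,0]],[[-0.25,0,0],[0,0,0]]])

```text
time_s: 3.9
position: [0.5384, 0.0281, 0.0123]
orientation: [[-0.995, 0.0, 0.095], [-0.095, 0.0, -0.995], [-0.0, -1.0, -0.0]]
wrist_force: [-1.8, -0.2, -0.2]
opening: 0.0001
```

apply_moves(moves=[[[-0.05,0,0],[0,0,0]],[[-0.1,0,0],[0,0,0]],[[-0.1,0,0],[0,0,0]]])

```text
time_s: 4.15
position: [0.5386, 0.028, 0.0122]
orientation: [[-0.995, -0.002, 0.095], [-0.095, -0.0, -0.995], [0.002, -1.0, 0.0]]
wrist_force: [-2.1, 0.3, 2.2]
opening: 0.0002
```

```bash
python3 look.py e wrist
```

```text
4.15 [[-11.23906454  49.72882272]] [0.53857026 0.02803053 0.01221898] [[-0.9955, -0.0016, 0.0952], [-0.0952, -0.0003, -0.9955], [0.0017, -1.0, 0.0002]] 0.0001848555580828653 [-2.06324676  0.3233532   2.21456738]
wrist crop 101 85 bar in jig [[24.6, 5.4], [-4.7, 4.8], [-5.0, 72.3], [28.7, 73.0]]
```

View pics/e_wrist.png

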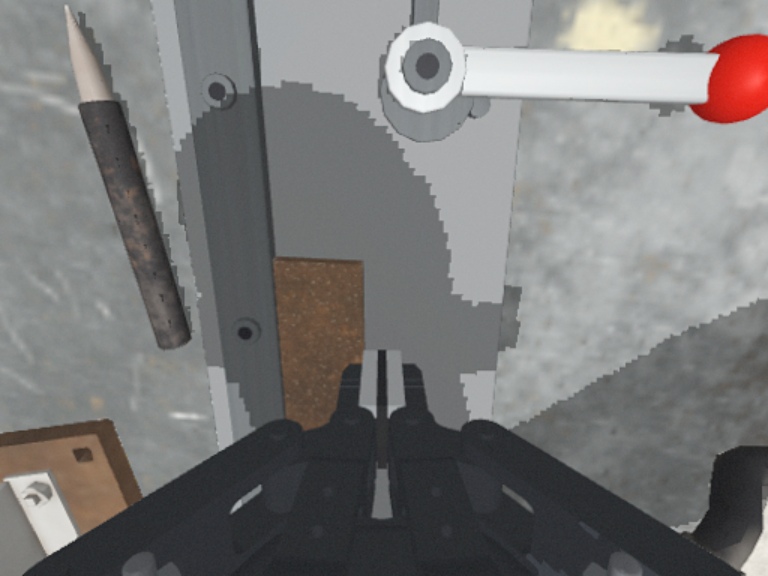

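apply_moves(moves=[[[1.5,0,0],[0,0,0]],[[1.5,-3,0],[0,0,0]],[[1.5,-6,0],[0,0,0]],[[-0.5,-6,-3],[0,0,0]],[[-2.0,-6,-5.5],[0,0,0]],[[-2.0,-6,-6.5],[0,0,0]],[[-2.0,-6,-6.5],[0,0,0]],[[-2.0,-6,-6.5],[0,0,0]]])

```text
time_s: 4.87
position: [0.553, 0.0952, 0.072]
orientation: [[-0.995, 0.0, 0.096], [-0.096, 0.0, -0.995], [-0.0, -1.0, -0.0]]
wrist_force: [0.7, -0.3, -0.0]
opening: -0.0001
```

```bash
python3 look.py f wrist scene side;  python3 -c "
from h import *;print(go((8,114),.0125))"
```

```text
4.8667 [[  9.52024172 115.18336972]] [0.55299356 0.09516632 0.0720294 ] [[-0.9953, 0.0002, 0.0964], [-0.0964, 0.0001, -0.9953], [-0.0002, -1.0, -0.0001]] -5.164984372758524e-05 [ 0.72774279 -0.28935803 -0.0369402 ]
wrist crop 139 0 bar in jig [[24.5, 6.9], [-3.9, 6.8], [-6.2, 94.9], [26.9, 94.9]]
scene crop 173 111 bar in jig [[-5.8, 89.9], [24.5, 106.3], [22.6, 7.9], [-5.9, -5.5]]
side crop 146 183 bar in jig [[26.2, 98.6], [26.9, 1.0], [-6.1, 11.2], [-4.3, 106.4]]
[ 9.57987670e-02  5.95007746e+00 -1.62805050e-03]
```

View pics/f_wrist.png

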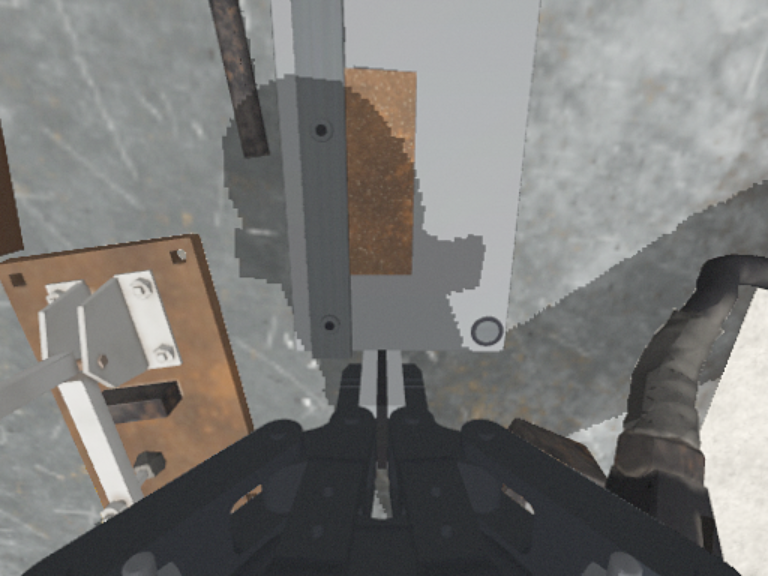

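View pics/f_side.png

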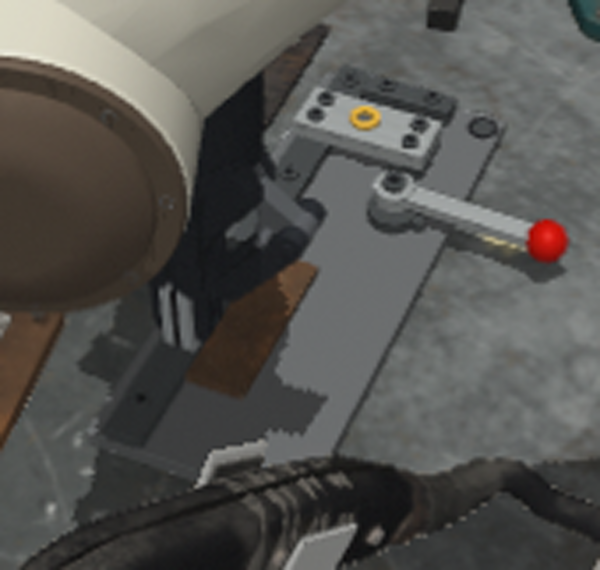

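View pics/f_scene.png

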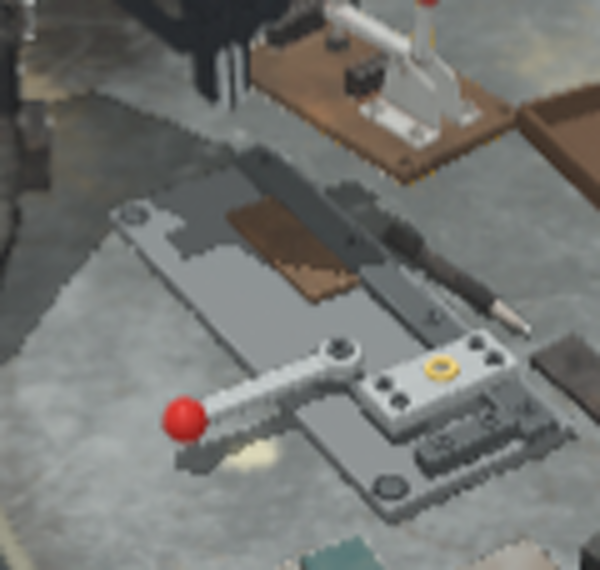

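apply_moves(moves=[[[0.3,3,0],[0,0,0]],[[0.3,5,0],[0,0,0]],[[0.3,5.7,0],[0,0,0]],[[0.3,5.9,0],[0,0,0]],[[0.3,5.9,0],[0,0,0]]])

```text
time_s: 5.43
position: [0.5502, 0.094, 0.0132]
orientation: [[-0.995, -0.0, 0.095], [-0.095, -0.0, -0.995], [0.0, -1.0, 0.0]]
wrist_force: [0.1, -0.3, -0.3]
opening: -0.0001
```

```bash
python3 look.py g wrist;  python3 -c "
from h import *;print(go((7,-19),.0125))"
```

```text
5.4333 [[  6.62643726 114.29256262]] [0.55019789 0.09400363 0.0132439 ] [[-0.9955, -0.0003, 0.0951], [-0.0951, -0.0005, -0.9955], [0.0003, -1.0, 0.0005]] -0.0001297055614677252 [ 0.10292334 -0.30788445 -0.31553306]
wrist crop 139 0 bar in jig [[25.0, 6.6], [-4.5, 6.6], [-7.1, 95.4], [29.4, 95.4]]
[ 0.01965547  0.14800203 13.36033242]
```

View pics/g_wrist.png

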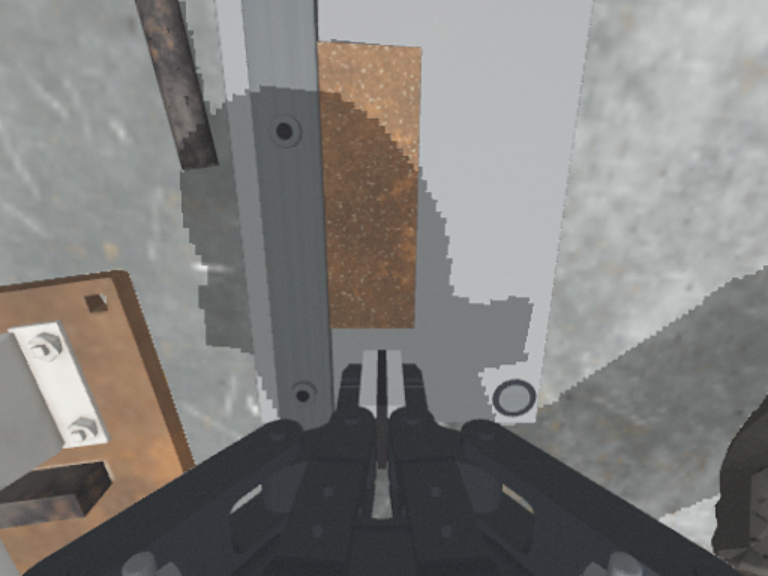

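apply_moves(moves=[[[0,0.05,0.4],[0,0,0]],[[0,0.05,0.8],[0,0,0]],[[0,0.05,1.2],[0,0,0]],[[0,0.05,1.6],[0,0,0]],[[0,0.05,2.0],[0,0,0]],[[0,0.05,2.4],[0,0,0]],[[0,0.05,2.8],[0,0,0]],[[0,0.05,3.2],[0,0,0]],[[0,0.05,3.6],[0,0,0]],[[0,0.05,4.0],[0,0,0]],[[0,0.05,4.3],[0,0,0]],[[0,0.05,4.5],[0,0,0]]])

```text
time_s: 6.48
position: [0.5551, 0.0498, 0.0135]
orientation: [[-0.995, 0.002, 0.096], [-0.096, 0.001, -0.995], [-0.002, -1.0, -0.001]]
wrist_force: [-1.1, 3.9, 6.4]
opening: -0.0003
```

```bash
python3 look.py i wrist;  python3 -c "
from h import *;print(go((7,-19),.0125))"
```

```text
6.4833 [[ 7.28695439 69.84138519]] [0.55509403 0.04981799 0.0135111 ] [[-0.9954, 0.0018, 0.0955], [-0.0955, 0.0008, -0.9954], [-0.0019, -1.0, -0.0006]] -0.00028139867697054216 [-1.05492386  3.87682401  6.36898682]
wrist crop 139 45 bar in jig [[24.8, -29.0], [-4.1, -29.0], [-6.7, 59.3], [28.8, 59.4]]
[0.02652078 0.09680277 8.86021864]
```

View pics/i_wrist.png

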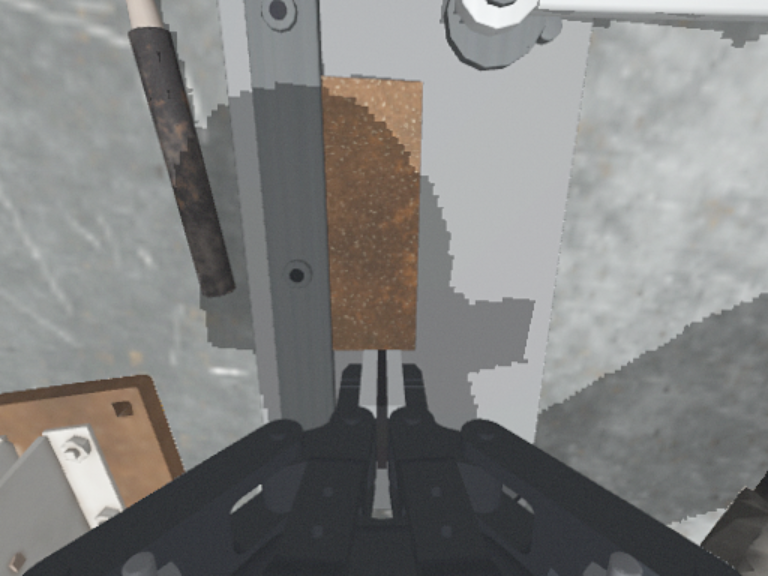

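apply_moves(moves=[[[0,-0.05,0.3],[0,0,0]],[[0,-0.05,0.6],[0,0,0]],[[0,-0.05,0.9],[0,0,0]],[[0,-0.05,1.2],[0,0,0]],[[0,-0.05,1.5],[0,0,0]],[[0,-0.05,1.8],[0,0,0]],[[0,-0.05,2.1],[0,0,0]],[[0,-0.05,2.4],[0,0,0]],[[0,-0.05,2.7],[0,0,0]],[[0,-0.05,3.0],[0,0,0]],[[0,-0.05,3.3],[0,0,0]],[[0,-0.05,3.6],[0,0,0]]])

```text
time_s: 7.53
position: [0.558, 0.0137, 0.0135]
orientation: [[-0.995, 0.001, 0.095], [-0.095, 0.0, -0.995], [-0.001, -1.0, -0.0]]
wrist_force: [-0.8, 4.6, 5.8]
opening: 0.0001
```

```bash
python3 look.py j wrist;  python3 -c "
from h import *;print(go((7,-19),.0125))"
```

```text
7.5333 [[ 6.73769213 33.56097709]] [0.55800679 0.01365052 0.0135406 ] [[-0.9954, 0.0005, 0.0954], [-0.0954, 0.0002, -0.9954], [-0.0006, -1.0, -0.0001]] 0.00014652130773354518 [-0.75513147  4.60007655  5.78621966]
wrist crop 136 113 bar in jig [[24.7, -35.4], [-4.6, -35.4], [-6.2, 23.7], [27.3, 23.7]]
[-0.02983541  0.1011308   5.2144692 ]
```

View pics/j_wrist.png

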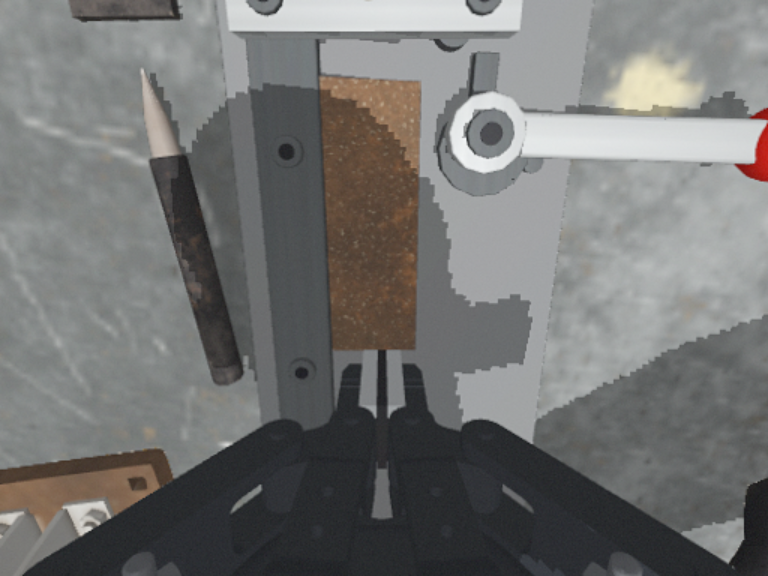

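apply_moves(moves=[[[0,0,0.3],[0,0,0]],[[0,0,0.6],[0,0,0]],[[0,0,0.9],[0,0,0]],[[0,0,1.2],[0,0,0]],[[0,0,1.5],[0,0,0]],[[0,0,1.8],[0,0,0]],[[0,0,2.1],[0,0,0]],[[0,0,2.4],[0,0,0]],[[0,0,2.7],[0,0,0]],[[0,0,3.0],[0,0,0]],[[0,0,3.3],[0,0,0]],[[0,0,3.6],[0,0,0]]])

```text
time_s: 8.58
position: [0.5613, -0.0222, 0.0135]
orientation: [[-0.995, 0.0, 0.095], [-0.095, 0.0, -0.995], [-0.0, -1.0, -0.0]]
wrist_force: [-2.0, 4.5, 5.5]
opening: -0.0001
```

```bash
python3 look.py k wrist side;  python3 -c "
from h import *;print(go((7,-19),.0125))"
```

```text
8.5833 [[ 6.58290736 -2.43092891]] [ 0.56128471 -0.02219214  0.0135096 ] [[-0.9954, 0.0002, 0.0954], [-0.0954, 0.0001, -0.9954], [-0.0002, -1.0, -0.0001]] -0.00011773168427577111 [-2.02167296  4.46784626  5.52394193]
wrist crop 135 137 bar in jig [[24.1, -35.2], [-4.7, -35.3], [-5.2, -12.3], [25.0, -12.3]]
side crop 146 183 bar in jig [[2.1, -11.7], [1.4, -29.2], [-4.6, -27.0], [-3.8, -9.6]]
[-0.04607646  0.10115159  1.61966509]
```

View pics/k_wrist.png

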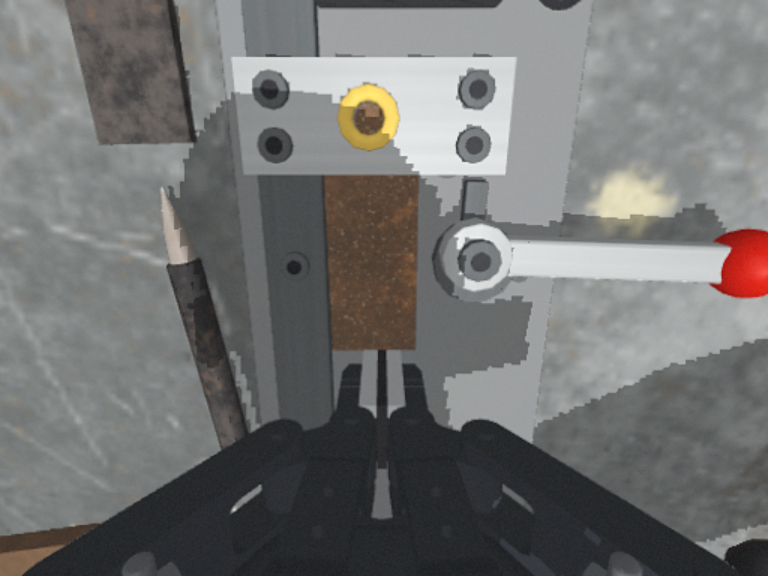

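apply_moves(moves=[[[0,0,0.3],[0,0,0]],[[0,0,0.6],[0,0,0]],[[0,0,0.9],[0,0,0]],[[0,0,1.1],[0,0,0]],[[0,0,1.3],[0,0,0]],[[0,0,1.45],[0,0,0]],[[0,0,1.55],[0,0,0]],[[0,0,1.6],[0,0,0]]])

```text
time_s: 9.35
position: [0.5628, -0.0381, 0.0135]
orientation: [[-0.995, 0.0, 0.095], [-0.095, 0.0, -0.995], [-0.0, -1.0, -0.0]]
wrist_force: [-0.3, 4.4, 6.2]
opening: 0.0002
```

apply_moves(moves=[[[0,0,0.1],[0,0,0]],[[0,0,0.15],[0,0,0]],[[0,0,0.2],[0,0,0]],[[0,0,0.2],[0,0,0]]])

```text
time_s: 9.68
position: [0.5629, -0.04, 0.0135]
orientation: [[-0.995, 0.0, 0.095], [-0.095, 0.0, -0.995], [-0.0, -1.0, -0.0]]
wrist_force: [-0.8, 4.4, 5.7]
opening: -0.0001
```

```bash
python3 look.py l wrist
```

```text
9.6833 [[  6.50470159 -20.28785261]] [ 0.56290961 -0.03997515  0.01351696] [[-0.9954, 0.0001, 0.0953], [-0.0953, 0.0002, -0.9954], [-0.0001, -1.0, -0.0002]] -6.857564402070567e-05 [-0.79215824  4.40548176  5.72911153]
wrist crop 135 137 bar in jig [[24.1, -35.5], [-4.7, -35.5], [-4.8, -30.2], [24.3, -30.2]]
```

View pics/l_wrist.png

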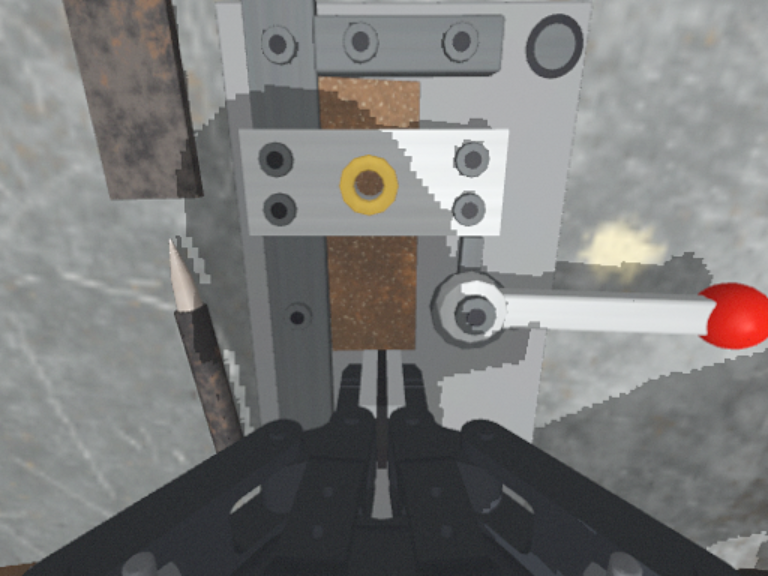

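apply_moves(moves=[[[0,0,0.05],[0,0,0]],[[0,0,0.1],[0,0,0]],[[0,0,0.15],[0,0,0]],[[0,0,0.15],[0,0,0]]])

```text
time_s: 10.07
position: [0.563, -0.0403, 0.0135]
orientation: [[-0.995, 0.0, 0.095], [-0.095, 0.001, -0.995], [-0.001, -1.0, -0.001]]
wrist_force: [-1.0, 9.2, 6.4]
opening: 0.0004
```

apply_moves(moves=[[[0,0,0.05],[0,0,0]],[[0,0,0.1],[0,0,0]],[[0,0,0.1],[0,0,0]]])

```text
time_s: 10.32
position: [0.5631, -0.0405, 0.0135]
orientation: [[-0.995, 0.0, 0.095], [-0.095, 0.002, -0.995], [-0.001, -1.0, -0.002]]
wrist_force: [-3.0, 13.3, 6.7]
opening: -0.0002
```

```bash
python3 look.py m wrist
```

```text
10.3167 [[  6.6169003  -20.79643841]] [ 0.56306979 -0.04047072  0.01351396] [[-0.9955, 0.0005, 0.0952], [-0.0952, 0.0023, -0.9955], [-0.0007, -1.0, -0.0022]] -0.00024474305934654055 [-3.03242028 13.33321365  6.72441753]
wrist crop 135 137 bar in jig [[23.7, -35.5], [-4.6, -35.5], [-4.7, -30.7], [23.9, -30.7]]
```

View pics/m_wrist.png

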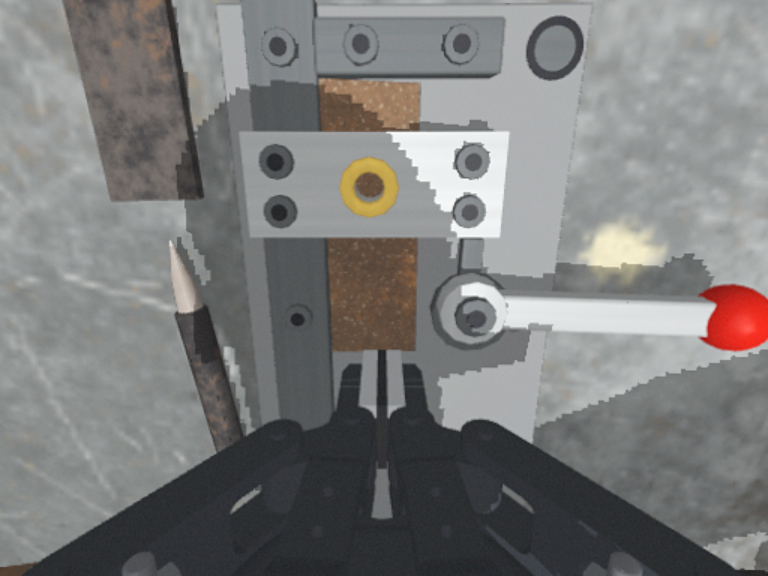

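apply_moves(moves=[[[0,0,-1.0],[0,0,0]],[[0,0,-1.8],[0,0,0]],[[0,-3,-1.8],[0,0,0]],[[0,-6,-1.8],[0,0,0]],[[2,-7.5,-1.8],[0,0,0]],[[5,-7.5,1],[0,0,0]],[[7.5,-7.5,4],[0,0,0]],[[9.2,-7.5,5.6],[0,0,0]],[[9.2,-7.5,5.6],[0,0,0]],[[9.2,-7.5,5.6],[0,0,0]]])

```text
time_s: 11.2
position: [0.4752, -0.1081, 0.0878]
orientation: [[-0.996, -0.002, 0.093], [-0.093, -0.001, -0.996], [0.002, -1.0, 0.0]]
wrist_force: [-0.5, 0.4, 0.8]
opening: 0.0001
```

```bash
python3 look.py n wrist side scene;  python3 -c "
from h import *;print(go((-85,-79),.016))"
```

```text
11.2 [[-87.34681394 -79.76094268]] [ 0.47515679 -0.10812645  0.08784208] [[-0.9956, -0.0022, 0.0932], [-0.0932, -0.0005, -0.9956], [0.0022, -1.0, 0.0003]] 8.449258672854276e-05 [-0.49417839  0.40845668  0.83540183]
wrist crop 25 137 bar in jig [[23.3, -35.6], [-6.7, -35.4], [-6.2, -30.6], [24.0, -30.8]]
side crop 146 183 bar in jig [[27.6, -35.4], [-3.2, -48.4], [-10.3, -31.5], [20.1, -18.8]]
scene crop 173 111 bar in jig [[9.1, -20.2], [24.0, -30.1], [2.3, -62.6], [-12.1, -53.0]]
[-0.01205657  7.20172925  0.04495546]
```

View pics/n_side.png

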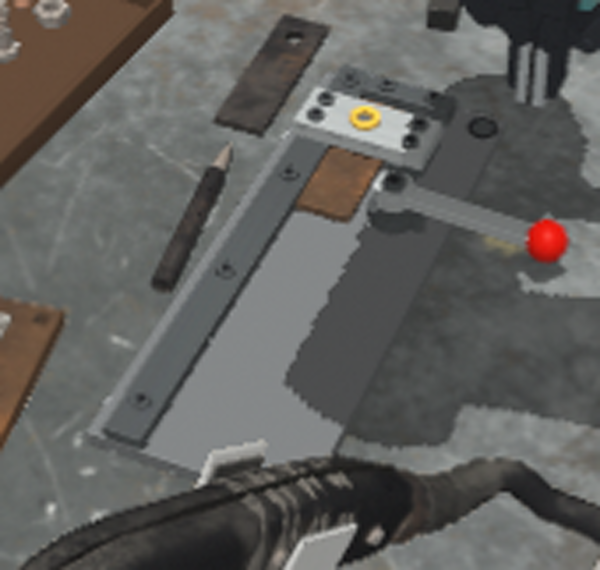

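View pics/n_scene.png

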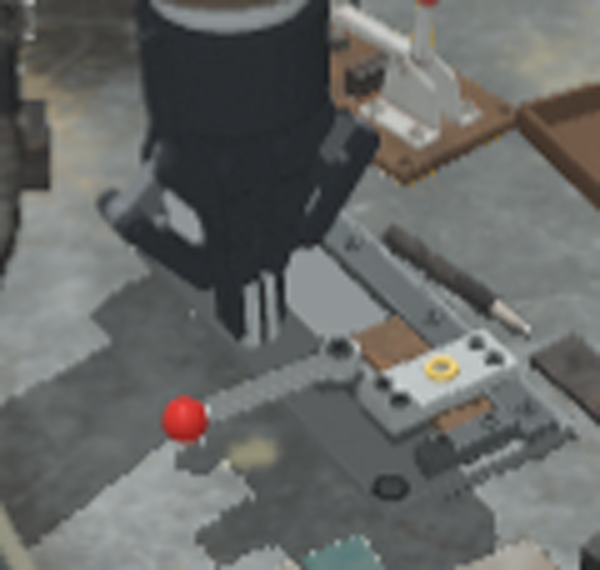

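apply_moves(moves=[[[0,4,0],[0,0,0]],[[0,6,0],[0,0,0]],[[0,7,0],[0,0,0]],[[0,7.2,0],[0,0,0]],[[0,7.2,0],[0,0,0]]])

```text
time_s: 11.77
position: [0.4771, -0.1064, 0.0154]
orientation: [[-0.995, -0.002, 0.097], [-0.097, -0.0, -0.995], [0.002, -1.0, 0.0]]
wrist_force: [0.7, 1.2, -0.3]
opening: 0.0001
```

```bash
cat > lev.py <<'E'
from rig import robot
from h import *
st=robot.get_state();O=st["orientation"]
p=toJ(st["position"])[0];print(p,st["position"],st["wrist_force"])
P=np.array([-23,-50.])
import sys
r=float(sys.argv[1])
for th in np.arange(0,1.8,.1):
    u=np.array([-np.cos(th),np.sin(th)]);n=np.array([np.sin(th),np.cos(th)])
    c=P+r*u-(6+8*abs(np.sin(th))+11*abs(np.cos(th)))*n
    print(round(th,1),c.round(1),go(c,.016,st=st).round(2))
E
python3 lev.py 62; python3 look.py o wrist
```

```text
[-85.28327984 -78.21713673] [ 0.47706371 -0.10639291  0.01543066] [ 0.67983389  1.24306181 -0.27549303]
0.0 [-85. -67.] [-0.03 -0.06 -1.12]
0.1 [-86.5 -61.5] [ 0.12 -0.06 -1.68]
0.2 [-87.4 -55.7] [ 0.21 -0.06 -2.25]
0.3 [-87.8 -49.7] [ 0.25 -0.06 -2.85]
0.4 [-87.6 -43.6] [ 0.23 -0.06 -3.46]
0.5 [-86.8 -37.4] [ 0.14 -0.06 -4.08]
0.6 [-85.2 -31.2] [-0.01 -0.06 -4.71]
0.7 [-83. -25.] [-0.23 -0.06 -5.32]
0.8 [-80.1 -19. ] [-0.52 -0.06 -5.92]
0.9 [-76.5 -13.3] [-0.89 -0.06 -6.49]
1.0 [-72.2  -7.9] [-1.32 -0.06 -7.03]
1.1 [-67.3  -3. ] [-1.81 -0.06 -7.52]
1.2 [-61.7   1.5] [-2.37 -0.06 -7.97]
1.3 [-55.6   5.3] [-2.98 -0.06 -8.35]
1.4 [-49.1   8.4] [-3.63 -0.07 -8.66]
1.5 [-42.1  10.8] [-4.33 -0.07 -8.9 ]
1.6 [-35.5  12.4] [-4.99 -0.07 -9.05]
1.7 [-30.2  13.5] [-5.52 -0.07 -9.16]
11.7667 [[-85.28327984 -78.21713673]] [ 0.47706371 -0.10639291  0.01543066] [[-0.9953, -0.002, 0.0967], [-0.0967, -0.0004, -0.9953], [0.002, -1.0, 0.0002]] 0.00013847322252577213 [ 0.67983389  1.24306181 -0.27549303]
wrist crop 0 137 bar in jig [[23.6, -36.4], [-6.9, -36.0], [-6.1, -30.1], [24.7, -30.5]]
```

View pics/o_wrist.png

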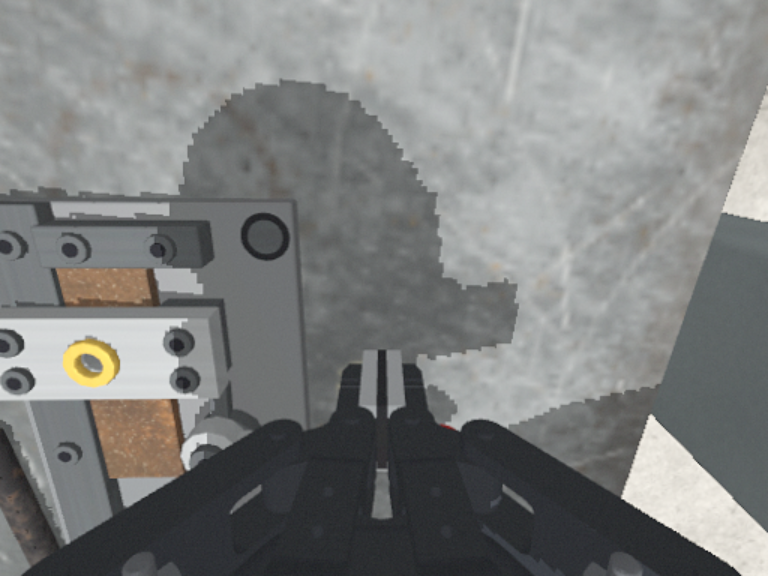

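apply_moves(moves=[[[0,-0.15,-0.6],[0,0,0]],[[0.1,-0.15,-1.1],[0,0,0]],[[0.15,-0.15,-1.7],[0,0,0]],[[0.2,-0.15,-2.25],[0,0,0]],[[0.25,-0.15,-2.85],[0,0,0]],[[0.2,-0.15,-3.45],[0,0,0]],[[0.15,-0.15,-4.1],[0,0,0]],[[0,-0.15,-4.7],[0,0,0]],[[-0.25,-0.15,-5.3],[0,0,0]],[[-0.4,-0.15,-5.6],[0,0,0]],[[-0.5,-0.15,-5.9],[0,0,0]]])

```text
time_s: 12.73
position: [0.4761, -0.0473, 0.0176]
orientation: [[-0.995, -0.001, 0.096], [-0.096, -0.0, -0.995], [0.001, -1.0, 0.0]]
wrist_force: [-0.2, -3.1, 0.1]
opening: -0.0001
```

```bash
python3 lev.py 62|tail -9; python3 look.py p side scene
```

```text
0.9 [-76.5 -13.3] [-0.41  0.16 -0.59]
1.0 [-72.2  -7.9] [-0.84  0.16 -1.13]
1.1 [-67.3  -3. ] [-1.34  0.16 -1.63]
1.2 [-61.7   1.5] [-1.89  0.16 -2.07]
1.3 [-55.6   5.3] [-2.5   0.16 -2.45]
1.4 [-49.1   8.4] [-3.16  0.16 -2.77]
1.5 [-42.1  10.8] [-3.85  0.16 -3.  ]
1.6 [-35.5  12.4] [-4.51  0.16 -3.16]
1.7 [-30.2  13.5] [-5.04  0.16 -3.27]
12.7333 [[-80.62429451 -19.25247342]] [ 0.4760789  -0.04725267  0.01761314] [[-0.9954, -0.001, 0.0956], [-0.0956, -0.0002, -0.9954], [0.001, -1.0, 0.0001]] -7.073375315763626e-05 [-0.17029419 -3.115712    0.08609507]
side crop 146 183 bar in jig [[27.6, -35.4], [-4.9, -49.1], [-12.9, -29.9], [19.0, -16.5]]
scene crop 173 111 bar in jig [[9.1, -20.2], [24.0, -30.1], [2.3, -62.6], [-12.1, -53.0]]
```

View pics/p_side.png

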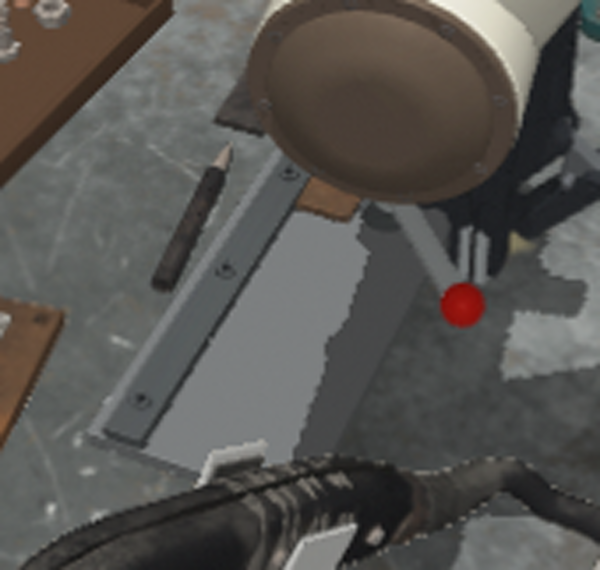

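View pics/p_scene.png

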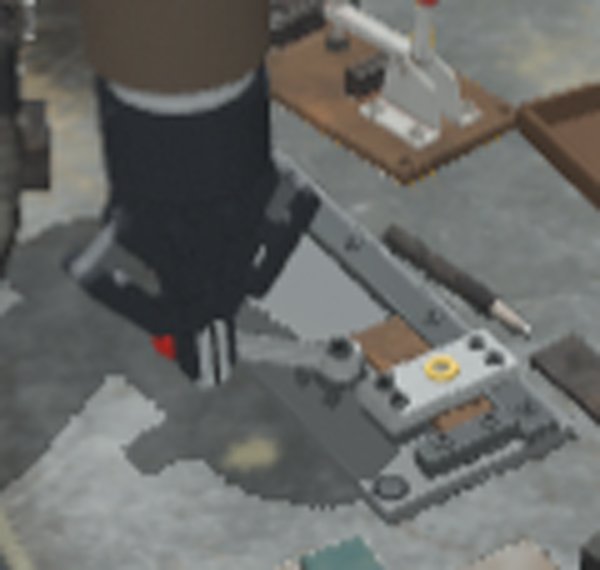

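Lever is at about 0.8 rad and following. Continue the arc.

apply_moves(moves=[[[-0.2,0.05,-0.3],[0,0,0]],[[-0.4,0.05,-0.6],[0,0,0]],[[-0.6,0.05,-0.85],[0,0,0]],[[-0.85,0.05,-1.1],[0,0,0]],[[-1.1,0.05,-1.4],[0,0,0]],[[-1.35,0.05,-1.65],[0,0,0]],[[-1.6,0.05,-1.85],[0,0,0]],[[-1.9,0.05,-2.05],[0,0,0]],[[-2.2,0.05,-2.25],[0,0,0]],[[-2.5,0.05,-2.45],[0,0,0]],[[-2.8,0.05,-2.6],[0,0,0]],[[-3.1,0.05,-2.75],[0,0,0]]])

```text
time_s: 13.83
position: [0.5039, -0.0175, 0.0171]
orientation: [[-0.995, -0.002, 0.095], [-0.095, -0.001, -0.995], [0.002, -1.0, 0.0]]
wrist_force: [-3.2, -3.4, 2.3]
opening: -0.0002
```

```bash
python3 lev.py 62|tail -4; python3 look.py q side scene wrist
```

```text
1.4 [-49.1   8.4] [-0.11  0.11 -0.07]
1.5 [-42.1  10.8] [-0.8   0.11 -0.31]
1.6 [-35.5  12.4] [-1.46  0.11 -0.47]
1.7 [-30.2  13.5] [-1.99  0.11 -0.58]
13.8333 [[-50.11389136   7.69641652]] [ 0.50388057 -0.01751726  0.01711159] [[-0.9955, -0.0021, 0.0951], [-0.0951, -0.0006, -0.9955], [0.0021, -1.0, 0.0004]] -0.0001863687876547691 [-3.22256095 -3.37542149  2.26168328]
side crop 146 183 bar in jig [[53.6, -5.8], [59.6, -26.7], [12.5, -29.6], [7.4, -8.9]]
scene crop 173 111 bar in jig [[-1.0, -33.8], [24.0, -30.1], [17.3, -57.7], [-7.1, -61.0]]
wrist crop 35 137 bar in jig [[24.3, -35.1], [-6.3, -35.1], [-5.8, -30.3], [25.1, -30.2]]
```

View pics/q_side.png

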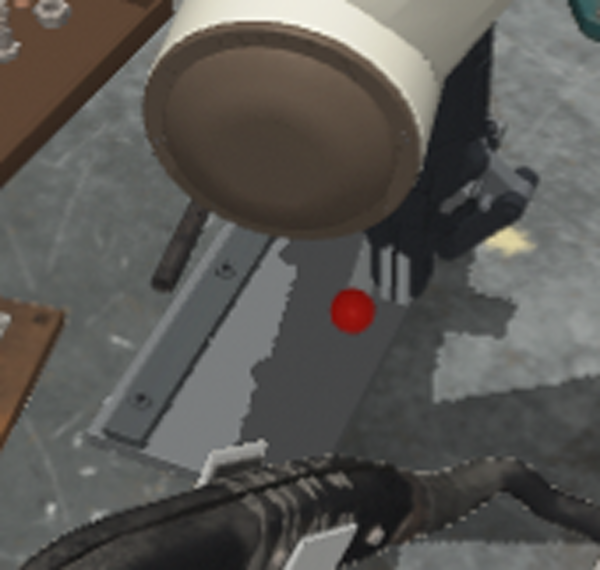

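View pics/q_wrist.png

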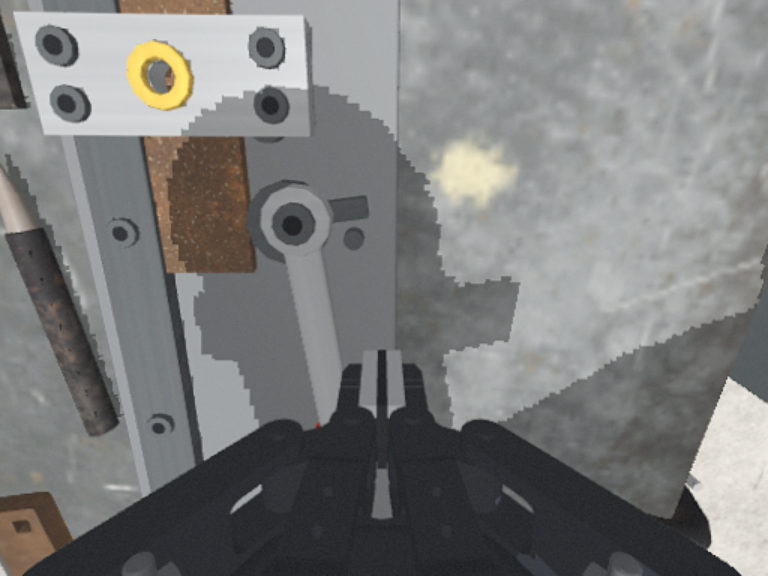

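apply_moves(moves=[[[-0.2,0,-0.1],[0,0,0]],[[-0.4,0,-0.15],[0,0,0]],[[-0.6,0,-0.2],[0,0,0]],[[-0.8,0,-0.3],[0,0,0]],[[-1.0,0,-0.35],[0,0,0]],[[-1.2,0,-0.4],[0,0,0]],[[-1.35,0,-0.4],[0,0,0]],[[-1.5,0,-0.4],[0,0,0]],[[-1.5,0,-0.4],[0,0,0]]])

```text
time_s: 14.73
position: [0.5143, -0.0133, 0.0167]
orientation: [[-0.996, -0.011, 0.094], [-0.094, -0.002, -0.996], [0.011, -1.0, 0.001]]
wrist_force: [-10.3, -3.3, 7.6]
opening: -0.0003
```

```bash
python3 lev.py 62|tail -2; python3 look.py r side wrist
```

```text
1.6 [-35.5  12.4] [-0.39  0.07 -0.15]
1.7 [-30.2  13.5] [-0.92  0.06 -0.26]
14.7333 [[-39.3838216   10.88572197]] [ 0.51425763 -0.01331932  0.01672351] [[-0.9956, -0.0106, 0.0936], [-0.0935, -0.0022, -0.9956], [0.0107, -0.9999, 0.0012]] -0.00025751332177239775 [-10.29792386  -3.2591384    7.5836351 ]
side crop 146 183 bar in jig [[85.6, 1.0], [90.9, -18.0], [44.0, -18.2], [39.6, 0.6]]
wrist crop 53 137 bar in jig [[24.2, -35.6], [-5.4, -35.5], [-5.0, -30.2], [25.0, -30.3]]
```

View pics/r_wrist.png

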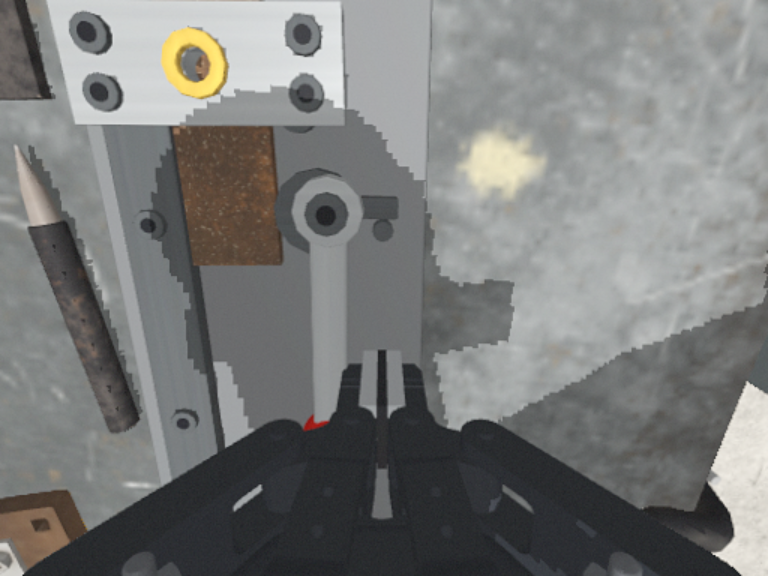

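apply_moves(moves=[[[-0.15,-0.05,0],[0,0,0]],[[-0.3,-0.05,0],[0,0,0]],[[-0.4,-0.05,0],[0,0,0]],[[-0.4,-0.05,0],[0,0,0]]])

```text
time_s: 15.17
position: [0.5145, -0.0134, 0.0167]
orientation: [[-0.996, -0.018, 0.093], [-0.093, -0.003, -0.996], [0.018, -1.0, 0.002]]
wrist_force: [-15.9, -1.3, 13.7]
opening: 0.0001
```

apply_moves(moves=[[[0.6,0,0],[0,0,0]],[[1.5,0,0],[0,0,0]],[[3,-1,0],[0,0,0]],[[4,-4,0],[0,0,0]],[[5,-8,0],[0,0,0]],[[6,-12,-2],[0,0,0]],[[6,-15,-5],[0,0,0]],[[6,-15,-5],[0,0,0]],[[6,-15,-5],[0,0,0]]])

```text
time_s: 15.92
position: [0.4609, 0.0349, 0.1709]
orientation: [[-0.995, 0.009, 0.098], [-0.098, 0.004, -0.995], [-0.01, -1.0, -0.003]]
wrist_force: [0.1, 0.4, 0.3]
opening: 0.0001
```

```bash
cat > chk.py <<'E'
import sys,cv2,numpy as np
from rig import robot
from h import *
s=robot.snapshot("wrist"); cv2.imwrite(f"pics/{sys.argv[1]}_w.png",cv2.resize(s["color"],None,fx=1.5,fy=1.5))
_,r,_=masks(s,(0,0,512,250)); c=cv2.minEnclosingCircle(big(r)); k=toJ(onplane(s,[c[0]],.023))[0]
print("knob jig",k,c,"angle",np.arctan2(k[1]+50,-(k[0]+23)), np.hypot(k[0]+23,k[1]+50))
# bar segment between bush plate and rear
q=proj(s,[np.r_[toW(j),.016] for j in [(-12,-70),(-12,-22),(28,-70),(28,-22)]]);print(q.round(0).tolist())
m,_,_=masks(s,[int(q[:,0].min()),int(q[:,1].min()),int(q[:,0].max()),int(q[:,1].max())])
print(toJ(onplane(s,cv2.boxPoints(cv2.minAreaRect(big(m))),.016)).round(1).tolist())
E
python3 chk.py s; python3 look.py s scene side
```

```text
knob jig [-20.23324558  34.82195594] ((188.6778564453125, 145.2986602783203), 10.72288703918457) angle 1.603403141589968 84.86706745894776
[[173.0, 29.0], [177.0, 85.0], [129.0, 28.0], [136.0, 85.0]]
[[25.0, -70.3], [-6.1, -72.8], [-5.6, -30.5], [27.2, -27.8]]
15.9667 [[-89.45555303  63.0066324 ]] [0.45944407 0.03378951 0.16885906] [[-0.9953, 0.0043, 0.097], [-0.097, 0.0024, -0.9953], [-0.0045, -1.0, -0.002]] -0.00019331121858782757 [-0.29671094 -0.29888106 -0.47040982]
scene crop 173 111 bar in jig [[-1.0, -33.8], [24.0, -30.1], [17.3, -57.7], [-7.1, -61.0]]
side crop 146 183 bar in jig [[27.6, -35.4], [-1.5, -47.6], [-9.6, -28.5], [19.0, -16.5]]
```

View pics/s_w.png

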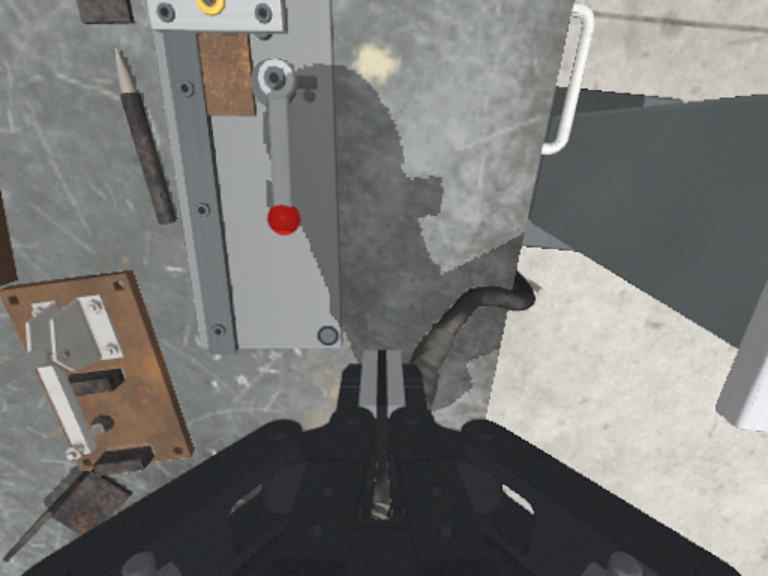

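View pics/s_side.png

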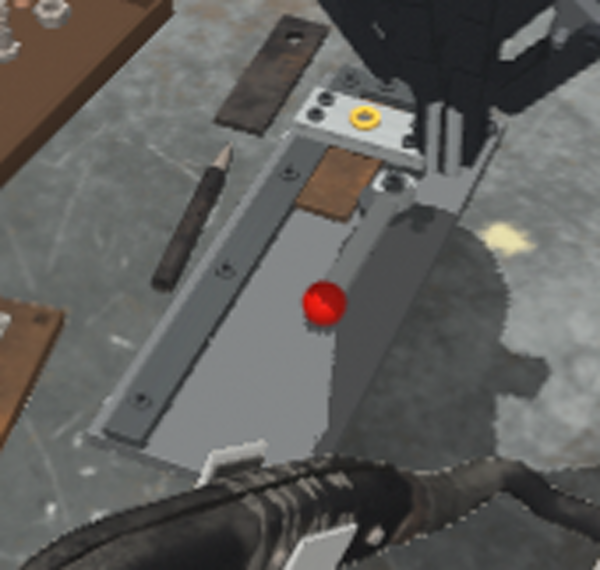

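apply_moves(moves=[[[-3,0,3],[0,0,0]],[[-6,0,6],[0,0,0]],[[-8,0,8],[0,0,0]],[[-8,0,8],[0,0,0]],[[-8,0,8],[0,0,0]],[[-8,0,8],[0,0,0]]])

```text
time_s: 16.57
position: [0.5447, -0.0403, 0.1658]
orientation: [[-0.996, -0.004, 0.094], [-0.094, -0.0, -0.996], [0.004, -1.0, 0.0]]
wrist_force: [-1.1, 0.1, -0.2]
opening: 0.0001
```

```bash
python3 chk.py t
python3 - <<'E'
import cv2;i=cv2.imread("pics/t_w.png");cv2.imwrite("pics/t2.png",cv2.resize(i[0:330,150:590],None,fx=1.8,fy=1.8,interpolation=cv2.INTER_CUBIC))
E
```

```text
knob jig [-20.38159431  35.03275067] ((261.70587158203125, 223.0), 9.766410827636719) angle 1.60157950793051 85.07305528001405
[[254.0, 124.0], [254.0, 171.0], [213.0, 124.0], [216.0, 171.0]]
[[24.4, -70.8], [-4.3, -70.7], [-3.9, -31.2], [26.1, -31.3]]
```

View pics/t2.png

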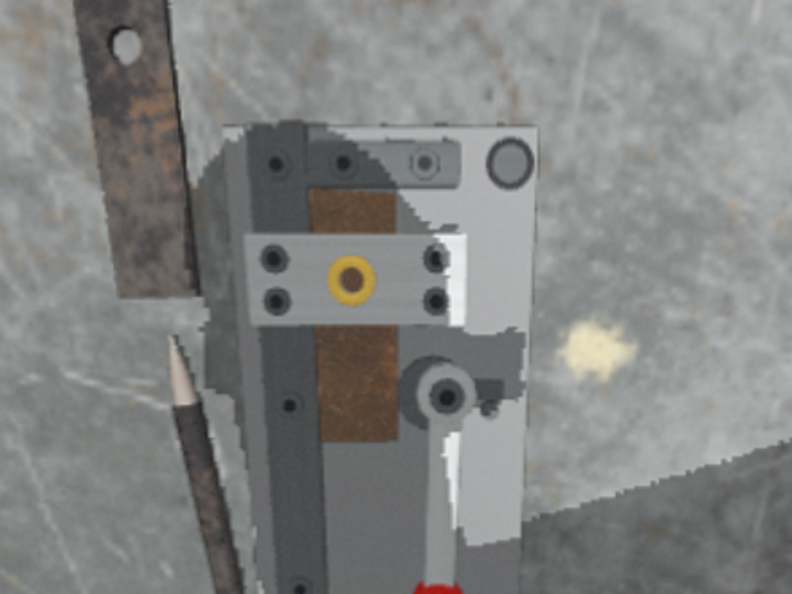

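The bar butts the stop at about (350,188), runs flush along the fence, and the cam touches its near side. The lever is parallel to the fence, the bystanders haven't moved and the hand is clear, so I'm handing in.

```bash
python3 -c "
from rig import robot
print(robot.hand_in())"
```

```text
the job is handed in; nothing more can be done
None
```

The bar is loaded and clamped in the jig, and the job is handed in. With the fingers closed, I pushed the bar flush against the fence and slid it along under the bush plate until it butted against the end stop. I then pushed the cam lever round clockwise to its stop, and raised the hand clear at 16.6 s of the 54 s.

**Last checks:**
- **Bar:** no gap shows at the end stop. Its rear end measured y ≈ −30.5 to −31.3 mm, against −30 nominal. Its long edges are within about 1 mm of x = −5 and 25 mm, so it lies flush on the fence.
- **Lever:** it measured 1.60 rad, which is its stop, with the cam against the bar.
- **Forces:** the highest reading between moves was about 21 N at the wrist, while pressing the lever against its stop. An upward force of about 6 N showed on the fingertips while sliding the bar along the fence.
- **Bystanders:** the punch and the spare bar look unmoved. I never worked near the square and did not check it separately.

**Readings that disagreed:** bar positions measured from the scene and side cameras were up to several millimetres off or partly blocked. I relied on the wrist camera and on contact forces instead.

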